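# Pin the tilting bowl stand on its shaft

### The job

Lock the tilting stand that holds the bowl: take the red-headed lock pin out of the wooden tool block and start it in the brass-ringed hole on top of the stand's green pedestal, so that it stands on the shaft inside. Then swing the crank slowly towards the robot until the pin drops into the shaft's hidden cross-hole and you feel the shaft come up firmly against it, without forcing it; let the crank go and press the pin gently home until its collar sits flush on the pedestal. Keep off the bowl, leave the other things where they are, and let go of everything at the end.

Things in the scene. Friction and masses are not known exactly. Their poses are not given: they have to be found in the camera images.
- lock_pin: Lock pin, steel with red plastic head, about 90 g. Origin at its tip (lower end), z up along it. Shank 10 mm diameter, 95 mm long, its first 5 mm tapered from 5 mm; collar 26 mm diameter, 95 to 101 mm above the tip; round red head 20 mm diameter, 101 to 137 mm. Starts upright in one of the tool block's holes, 40 mm deep (tip 10 mm above the table).
- tool_block: Pale wooden tool block 190 x 60 x 50 mm high, fixed. Origin at the centre of its underside, x along its length. Three holes, 12 mm wide, 40 mm deep, in a row along x at -60, 0 and +60 mm; the lock pin, burnisher and needle tool stand in them in any order, so close fingers across the row (along y).
- stand: Tilting stand, bolted down, only its yaw varies. Origin at the centre of the underside of its green 200 x 335 x 12 mm base; x across the shaft, away from the robot; y along the shaft, which is 95 mm above the table. Lock pedestal 64 x 44 mm at y = +135 mm, top 150 mm above the table; round-topped crank pedestal at y = -135 mm, top at 127 mm.
- lock_hole (a point): Centre of the mouth of the upright 12 mm hole in the lock pedestal's top (brass ring round it); z up, axes as the stand's. The 36 mm shaft crosses the hole inside, its top 37 mm below the mouth. At the start the shaft is turned so that a pin put in stops on it, about 37 mm down, and stands there loosely by itself (leaning a little).
- cross_hole (a point): Point on the shaft's axis below the lock hole, 55 mm below its mouth. A straight hole about 13 mm wide goes right across the shaft here, hidden. Swung slowly (under 0.5 rad/s) beneath the standing pin, it lets the pin fall about 48 mm to the catch; 0.15 to 0.3 rad further the shaft comes up against the pin. About 6 N more than the friction at the sleeve is firm; over 10 N more is forcing.
- pin_catch (a point): Spring ball catch inside the lock pedestal, 83 mm below the hole's mouth. The fallen pin stops on it, tip about 85 mm below the mouth; from there it must be pushed down with about 10 N (5 to 18 N) until the collar meets the pedestal (tip 95 mm down).
- shaft_axis (a point): Point on the shaft's axis, level with the middle of the crank's sleeve (95 mm above the table); its y axis is the shaft's axis, x level and away from the robot.
- crank_grip (a point): Middle of the crank's black revolving sleeve, 20 mm diameter, 60 mm long, lying along the shaft direction (the stand's y), 85 mm from the shaft's axis, turning about shaft_axis. The crank arm is 35 mm away on the stand's +y side; the sleeve's other end is free. Turning takes 1 to 4 N at the sleeve; the crank stays where it is left.
- cradle: The turning part: shaft, aluminium cradle, crank. Origin on the shaft axis, y along it, z towards the crank sleeve. Starts with the crank leaning 0.5 to 0.75 rad from upright, away from the robot; stops at 1.0 rad either side. The cross-hole lines up at an unknown crank angle, from 0.25 rad on the far side to 0.55 rad on the robot's side of upright.
- bowl: Blue-and-white ceramic bowl held by three rubber-tipped jaws in the cradle, 104 mm across, 48 mm high. It turns with the cradle. The robot must not touch it.
- burnisher: Bystander: tool with a dark wooden handle standing in the tool block, 120 mm long, 18 mm thick. Origin at its lower tip.
- needle_tool: Bystander: tool with a black handle standing in the tool block, 110 mm long, 14 mm thick. Origin at its lower tip.
- tape_roll: Bystander: roll of tape lying flat, 90 mm across, 20 mm high.
- tweezers: Bystander: steel tweezers lying flat, 120 mm long.
- scalpel_pen: Bystander: black-handled scalpel lying flat, 145 mm long.
- saucer: Bystander: white bowl, 100 mm across, 30 mm high.
- glue_jar: Bystander: amber jar with a blue lid, 52 mm across, 70 mm high.
- sherd_a: Bystander: terracotta sherd lying flat, about 60 x 50 x 8 mm.
Not all that is in view belongs to the job. Leave any blue look-alike of the lock_pin alone.

How it is judged:
On the way, in this order (a step that is already met when the one before it is completed fails the run):
1. the pin is started: upright in the pedestal's hole, its tip at least 30 mm down, let go and standing on the shaft (horizontal distance between lock_pin and lock_hole below 0.005 m and angle between lock_pin's own z axis and vertical below 0.12 rad and z of lock_pin in the frame of lock_hole below -0.03 m and contact force between the fingers and lock_pin below 0.1 N), for 0.2 s.
2. the pin has dropped through the shaft's cross-hole (tip at least 60 mm below the mouth) and the crank has brought the shaft firmly up against it (over 20 N between shaft and pin) (horizontal distance between lock_pin and lock_hole below 0.005 m and angle between lock_pin's own z axis and vertical below 0.12 rad and z of lock_pin in the frame of lock_hole below -0.06 m and contact force between lock_pin and cradle above 20 N), for 0.1 s.
At the end, for the whole second after the job is handed in: the lock pin is through the shaft and fully home in the pedestal: its tip at least 92.5 mm below the hole's mouth (collar within 2.5 mm of the top), upright within 0.06 rad, on the hole's axis within 4 mm, at rest and let go; the bowl untouched and the other things where they were (within 30 mm) (z of lock_pin in the frame of lock_hole below -0.0925 m and horizontal distance between lock_pin and lock_hole below 0.004 m and angle between lock_pin's own z axis and vertical below 0.06 rad and linear speed of lock_pin below 0.02 m/s).
It fails at once if the shaft is forced against the pin, or the pin against the shaft (more than 90 N between them) (contact force between lock_pin and cradle above 90 N).
It fails at once if the pin is rammed down on the pedestal (more than 70 N) (contact force between lock_pin and stand above 70 N).
It fails at once if the robot touches the bowl (more than 1 N) (contact force between any of the fingers, the arm and bowl above 1 N).
It fails at once if another thing is moved by more than 30 mm (distance of any of burnisher, needle_tool, tape_roll, tweezers, scalpel_pen, saucer, glue_jar, sherd_a from where it was at the start of the episode above 0.03 m).
It also fails if it takes over 72 s, if anything falls off the work surface, if the arm or the gripper's body presses on something with over 40 N, if the wrist force passes 120 N, or if a joint passes its speed limit or range.

### The arm

A 6-joint arm with a two-finger parallel gripper is mounted at the origin on the work surface. World frame = base frame: x ahead of the robot, y to its left, z up, the work surface at z = 0. Lengths are in m, angles in rad, forces in N, time in s.
With the tool pointing down it reaches from about 0.3 to 0.875 m from the base axis. Payload 6.4 kg.
Tool frame: the origin (TCP) lies at the very end of the fingers, on their centre line; the grasp point (between the pads) lies 19 mm behind it; z points along the fingers, y is the line along which they close (so a half turn about z gives the same grasp; the last joint's range is limited). The gripper opens to 85 mm and grips with 20 to 120 N. Pads are 22 mm wide; open, the fingers measure 114 mm over their backs; the gripper's body (76 mm by 85 mm) begins 54 mm behind the grasp point. The pads swing forward as they close: fully open they stand 13 mm farther back than shut.
Start: joints at [-1.424, 0.181, 1.607, -0, 1.354, -0.206], TCP at [0.199, -0.54, 0.231] pointing down, gripper open.
Joint ranges: [-2.99, 2.99], [-0.89, 2.07], [0.3, 2.58], [-1.14, 4.28], [0, 2.63], [-3.12, 3.12]. Speed limits (rad/s): [2.57, 2.57, 3.01, 3.14, 3.14, 3.14].

### API

Orientations are given as a unit quaternion [w, x, y, z].
In Python, from bench import get_obs, optics, workorder gives the robot as it stands.
- The arm moves only by the shell command python3 -m jog FILE, which reads ROWS from the file FILE. ROWS is a JSON list of rows, 1 to 10 of them, each an object with the fields x, y, z (the shift in m), drx, dry, drz (a rotation vector in rad), finger_gap (the opening from 0.0 (shut) to 1.0 (fully open)); a field left out counts as zero (the opening has to be given); each row is the pose to reach, as a shift and turn from the pose commanded when the command began, along the tool's axes at that moment; what a row does not reach only later rows make up. A row lasts 1/8 s, in which the tool goes at most 0.0625 m and 0.188 rad, less where a joint would pass 70% of its speed; a pose out of reach is approached as far as the arm can. The fingers move at their own pace and stop on an object; the grip force is fixed at half the most. Time passes only in rows, so rows that do not move let the fingers close. It prints the time, the measured TCP pose, the force, the opening and the grip force at its end. Input that does not fit is refused with a message, and nothing moves.
- get_obs(): the state, without advancing time (a new reading comes with each control period).
- optics.camera(name): name is "side" or "top" or "wrist"; returns (picture, depth): 400x640x3 uint8, blue, green, red; 400x640 float32, m along the optical axis (not along the pixel's ray), 0 where there is no reading.
- optics.camera_params(name): a dict with "fovy" (degrees; the focal length in pixels is half the picture's height over the tangent of half this angle, whatever the lens; pixels are square), "cx", "cy" (the principal point, pixels), "view" (4x4, takes a point from world to camera coordinates). Camera axes: x right, y up, looking along -z (the intrinsics and any distortion apply to the point x, -y, -z); pixel columns grow to the right and rows downward; lengths in m; the calibration is good to about 2 mm. A picture is of the moment at which its call begins: read the wrist's pose just before it. camera_params takes no time and is no camera call; for the wrist camera it gives the pose at the moment of the call.
- workorder.hand_in(): hands the job in; it is judged then, once.
The state is a dict: "time_s": time; "q": joint angles; "dq": joint speeds; "joint_efforts": joint torques, N m; "eef_pos": TCP position; "eef_rot": TCP orientation; "wrist_force": force on the tool from outside, world axes, zero at the start; "torque": the same for the moment, N m; "opening": opening from 0.0 (shut) to 1.0 (fully open); "grasp_force": force on a finger pad.
Only numpy, scipy, OpenCV 4.12 (cv2) and the standard library are available. Lean on these libraries where they do the work, as an engineer would, in place of code of your own. Each camera call takes 0.05 s, during which the arm holds its last target. There are 200 camera calls.

## Working session

There is one attempt and no reset: what is moved stays moved. The work goes in short steps, Python scripts to look and compute and a shell command to move; the robot and the scene stay as the last step left them, time stands still between calls to the robot, and variables do not carry over. Pictures are saved under pics/ and viewed, at most 10 in all, crops included, and the job is handed in when it is done.

```bash
ls; mkdir -p pics
python3 - <<'E'
from bench import get_obs, optics
import cv2,numpy as np
o=get_obs();print(o['time_s'],o['eef_pos'],o['eef_rot'],o['opening'])
for n in('top','side'):
    im,d=optics.camera(n);cv2.imwrite(f'pics/{n}0.png',im);np.save(f'pics/{n}0.npy',d);p=optics.camera_params(n);print(n,p)
E
```

```text
pics
0.0 [ 0.1986145  -0.53901902  0.23038974] [-8.65889195e-04  9.84478543e-01  1.75502847e-01  1.68597331e-05] 0.9992965687134686
top {'fovy': 42.860325863682526, 'cx': 315.98465452137435, 'cy': 202.72476650611435, 'view': array([[-1.45283582e-02, -9.99770498e-01, -1.57441697e-02,
        -1.44341374e-03],
       [ 9.80721098e-01, -1.73167487e-02,  1.94643929e-01,
        -5.94045996e-01],
       [-1.94871895e-01, -1.26127827e-02,  9.80747604e-01,
        -1.45004218e+00],
       [ 0.00000000e+00,  0.00000000e+00,  0.00000000e+00,
         1.00000000e+00]])}
side {'fovy': 48.1643859888852, 'cx': 322.1638859103073, 'cy': 199.17559282085224, 'view': array([[-0.82036477, -0.57174065,  0.01069032,  0.45430236],
       [ 0.38234474, -0.53451608,  0.75372745, -0.31263581],
       [-0.42522247,  0.62241883,  0.65710019, -1.04349039],
       [ 0.        ,  0.        ,  0.        ,  1.        ]])}
```

View pics/top0.png

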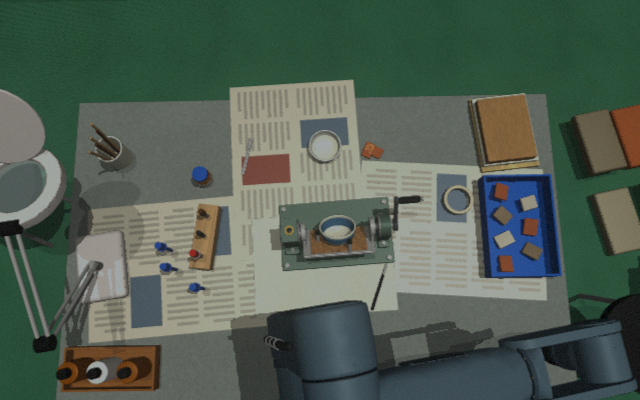

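View pics/side0.png

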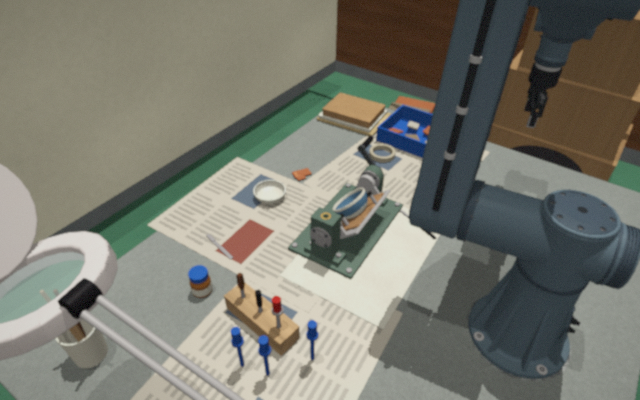

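```bash
cat > h.py <<'E'
from bench import get_obs, optics
import cv2,numpy as np
from scipy.spatial.transform import Rotation as R
def cam(p):
    f=200/np.tan(np.radians(p['fovy']/2));return f,p['cx'],p['cy'],np.array(p['view'])
def pts(d,p):
    f,cx,cy,V=cam(p);v,u=np.mgrid[0:400,0:640]
    P=np.stack([(u-cx)/f*d,-(v-cy)/f*d,-d],-1);return (P-V[:3,3])@V[:3,:3]
def px_z(u,v,z,p):
    f,cx,cy,V=cam(p);r=V[:3,:3].T@np.array([(u-cx)/f,-(v-cy)/f,-1]);c=-V[:3,:3].T@V[:3,3]
    return c+r*(z-c[2])/r[2]
def proj(X,p):
    f,cx,cy,V=cam(p);c=V[:3,:3]@X+V[:3,3];return cx-f*c[0]/c[2],cy+f*c[1]/c[2]
E
python3 - <<'E'
from h import *
im=cv2.imread('pics/top0.png');s=cv2.imread('pics/side0.png')
c=np.zeros((600,640,3),np.uint8)
z=lambda a,k:cv2.resize(a,None,fx=k,fy=k,interpolation=cv2.INTER_CUBIC)
c[:360]=z(im[190:280,270:430],4);c[360:,:240]=z(im[195:275,165:245],3);c[360:,240:]=z(s[190:250,290:390],4)
cv2.imwrite('pics/crop0.png',np.clip(c*1.3,0,255).astype(np.uint8))
for n,a in(('top',im),('side',s)):
    p=optics.camera_params(n);P=pts(np.load(f'pics/{n}0.npy'),p)
    hsv=cv2.cvtColor(a,cv2.COLOR_BGR2HSV)
    m=((hsv[...,0]<8)|(hsv[...,0]>172))&(hsv[...,1]>140)&(P[...,2]>.1)&(P[...,2]<.2)&(P[...,1]>.2)
    print(n,'red',m.sum(),P[m].mean(0),P[m].min(0),P[m].max(0),'px',np.argwhere(m).mean(0))
    reg=(P[...,1]>.05)&(P[...,1]<.25)&(P[...,0]>.3)&(P[...,0]<.65)&(abs(P[...,2]-.15)<.006)
    q=P[reg][:,:2].astype(np.float32);print('ped',len(q),np.median(P[reg][:,2]),cv2.minAreaRect(q))
    reg=(P[...,1]>.2)&(P[...,1]<.45)&(P[...,0]>.3)&(P[...,0]<.65)&(abs(P[...,2]-.05)<.006)
    q=P[reg][:,:2].astype(np.float32);print('block',len(q),cv2.minAreaRect(q))
    reg=(P[...,1]>-.2)&(P[...,1]<.2)&(P[...,0]>.25)&(P[...,0]<.75)&(abs(P[...,2]-.012)<.005)
    q=P[reg][:,:2].astype(np.float32);print('base',len(q),cv2.minAreaRect(q))
E
```

```text
top red 48 [0.42971665 0.33808832 0.14216743] [0.12000225 0.32076246 0.10644651] [0.45300664 0.65795815 0.15247378] px [257.77083333 189.14583333]
ped 285 0.1502343367060583 ((0.5009967684745789, 0.06988457590341568), (0.03618732467293739, 0.06524010747671127), 89.99292755126953)
block 1073 ((0.5014917254447937, 0.35798242688179016), (0.1314057558774948, 0.20469969511032104), 81.66485595703125)
base 3901 ((0.5001851320266724, -0.00040787458419799805), (0.4981682300567627, 0.39928293228149414), 0.055449582636356354)
side red 100 [0.44157247 0.33298179 0.13824224] [0.4333862  0.32033071 0.10206317] [0.55592995 0.33954287 0.1492115 ] px [303.52 275.75]
ped 284 0.14936485107753605 ((0.5005577206611633, 0.06858028471469879), (0.06553782522678375, 0.038658056408166885), 2.123572587966919)
block 1694 ((0.4779490828514099, 0.362930029630661), (0.13730394840240479, 0.25258830189704895), 83.03919219970703)
base 2510 ((0.5123752355575562, -0.022851020097732544), (0.3540390431880951, 0.47477632761001587), 89.89593505859375)
```

View pics/crop0.png

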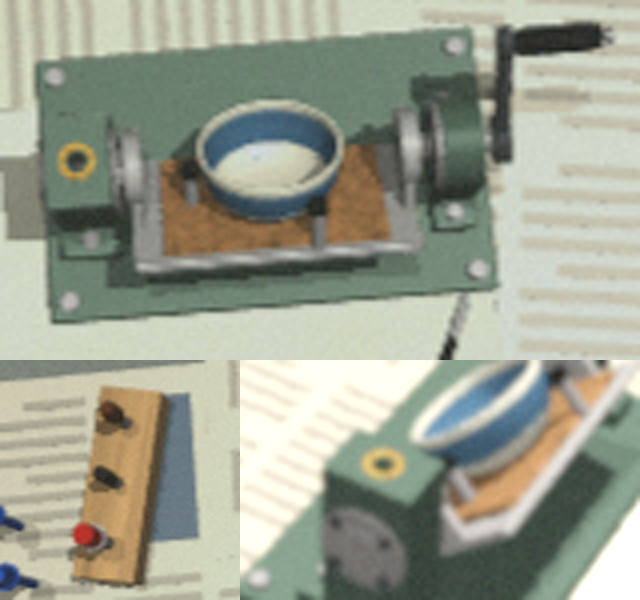

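Run:
```python
from h import *
p=optics.camera_params('top');ps=optics.camera_params('side')
T=lambda x,y,z:px_z(270+(x+.5)/4-.5,190+(y+.5)/4-.5,z,p)
c=np.array([T(*a,.012) for a in((37,62),(470,28),(497,285),(53,322))]);print('base',c.round(4).tolist(),c.mean(0))
v=(c[0]+c[3]-c[1]-c[2])[:2];w=(c[0]+c[1]-c[2]-c[3])[:2];print('len',np.linalg.norm(v)/2,np.linalg.norm(w)/2,'yaw from y,x',np.arctan2(-v[0],v[1]),np.arctan2(w[1],w[0]))
print('hole top',T(76,161,.15),'side',px_z(325.4,215.4,.15,ps))
for z in(.147,):
  print('pin top',px_z(193.3,253,z,p))
B=lambda x,y,z:px_z(165+(x+.5)/3-.5,195+(y-360+.5)/3-.5,z,p)
b=np.array([B(*a,.05) for a in((102,387),(164,393),(138,585),(74,577))]);print('block',b.round(4).tolist(),b.mean(0))
g=(b[0]-b[3]+b[1]-b[2]);print('yaw x',np.arctan2(g[1],g[0]),np.linalg.norm(g)/2)
# fit pin from depth
for n in('top','side'):
    P=pts(np.load(f'pics/{n}0.npy'),optics.camera_params(n));hsv=cv2.cvtColor(cv2.imread(f'pics/{n}0.png'),cv2.COLOR_BGR2HSV)
    m=((hsv[...,0]<8)|(hsv[...,0]>172))&(hsv[...,1]>140)&(P[...,2]>.1)&(P[...,2]<.2)&(abs(P[...,1]-.33)<.03)&(abs(P[...,0]-.44)<.03)
    q=P[m];print(n,len(q),q.mean(0),np.median(q,0),q[q[:,2]>.143].mean(0))
    # sleeve points
    m=(P[...,2]>.13)&(P[...,2]<.2)&(P[...,1]<-.155)&(P[...,1]>-.28)&(P[...,0]>.4)&(P[...,0]<.7)
    q=P[m];print('crank',len(q),q.mean(0),q.min(0),q.max(0))
    for lo in np.arange(-.27,-.14,.015):
        k=q[(q[:,1]>lo)&(q[:,1]<lo+.015)]
        if len(k):print('  ',lo.round(3),len(k),np.median(k,0).round(4),k[:,2].max().round(4))
```

```text
base [[0.5977, 0.103, 0.012], [0.6183, -0.2279, 0.012], [0.4225, -0.2398, 0.012], [0.4003, 0.0912, 0.012]] [ 0.50970058 -0.0683731   0.012     ]
len 0.33164369317170506 0.19695494864092267 yaw from y,x 0.06464388162952762 0.0603876041663941
hole top [0.50095014 0.06417601 0.15      ] side [0.50258496 0.06209687 0.15      ]
pin top [0.4418512  0.32603474 0.147     ]
block [[0.5989, 0.3396, 0.05], [0.5918, 0.2775, 0.05], [0.4024, 0.2985, 0.05], [0.4111, 0.3612, 0.05]] [0.50103951 0.31919589 0.05      ]
yaw x -0.11249957199591795 0.18980116693898555
top 46 [0.44230713 0.32776393 0.14317518] [0.44209223 0.32698692 0.14569055] [0.44291646 0.32865127 0.14741544]
crank 210 [ 0.56861155 -0.24384286  0.15850319] [ 0.5045406  -0.27992116  0.1301871 ] [ 0.58842265 -0.18416171  0.1768913 ]
   -0.27 39 [ 0.5781 -0.2623  0.1661] 0.174
   -0.255 43 [ 0.5762 -0.2481  0.1641] 0.1729
   -0.24 89 [ 0.566  -0.2313  0.1559] 0.1769
   -0.225 2 [ 0.5212 -0.2119  0.131 ] 0.1313
   -0.21 6 [ 0.5128 -0.2019  0.1321] 0.1325
   -0.195 5 [ 0.5156 -0.1917  0.1317] 0.1342
side 99 [0.44041734 0.33310958 0.13860769] [0.43976171 0.33390972 0.14347892] [0.44246329 0.33094637 0.1464628 ]
crank 169 [ 0.56828629 -0.23985166  0.15421218] [ 0.5158952  -0.277563    0.13007267] [ 0.58813278 -0.20795302  0.17052269]
   -0.27 23 [ 0.5749 -0.264   0.1639] 0.1701
   -0.255 24 [ 0.574  -0.2465  0.1647] 0.1687
   -0.24 110 [ 0.5664 -0.23    0.1496] 0.1705
   -0.225 1 [ 0.569  -0.224   0.1633] 0.1633
   -0.21 1 [ 0.5159 -0.208   0.1303] 0.1303
```

```bash
cat > go.py <<'E'
import sys;from h import *
# delta in tool axes from the present pose to x y z [yaw of tool x], tool down
a=[float(v) for v in sys.argv[1:]];o=get_obs();w,x,y,z=o['eef_rot'];M=R.from_quat([x,y,z,w])
d=M.inv().apply(np.array(a[:3])-o['eef_pos']);print('d',d.round(4),np.linalg.norm(d).round(3))
if len(a)>3:
    T=R.from_euler('z',a[3])*R.from_euler('x',np.pi);print('rot',(M.inv()*T).as_rotvec().round(4))
E
python3 go.py .42 -.1 .3 -.1125
echo '[{"x":0.359, "y":-0.335, "z":-0.07, "drz":0.465, "finger_gap":1}, {"x":0.359, "y":-0.335, "z":-0.07, "drz":0.465, "finger_gap":1}, {"x":0.359, "y":-0.335, "z":-0.07, "drz":0.465, "finger_gap":1}, {"x":0.359, "y":-0.335, "z":-0.07, "drz":0.465, "finger_gap":1}, {"x":0.359, "y":-0.335, "z":-0.07, "drz":0.465, "finger_gap":1}, {"x":0.359, "y":-0.335, "z":-0.07, "drz":0.465, "finger_gap":1}, {"x":0.359, "y":-0.335, "z":-0.07, "drz":0.465, "finger_gap":1}, {"x":0.359, "y":-0.335, "z":-0.07, "drz":0.465, "finger_gap":1}, {"x":0.359, "y":-0.335, "z":-0.07, "drz":0.465, "finger_gap":1}, {"x":0.359, "y":-0.335, "z":-0.07, "drz":0.465, "finger_gap":1}]' > rows.txt && python3 -m jog rows.txt
python3 go.py .4415 .326 .26 -.1125; python3 -c "
from bench import *;print(get_obs()['q']);print(optics.camera_params('wrist'))"
```

```text
d [ 0.3595 -0.3357 -0.0689] 0.497
rot [-1.600e-03  1.000e-04  4.653e-01]
time_s: 1.35
eef_pos: [0.4195, -0.1012, 0.3008]
eef_rot: [0.0, 0.998, -0.055, -0.0]
wrist_force: [0.2, -0.9, -0.0]
opening: 0.999
grasp_force: 0.0
d [-0.0254 -0.427   0.0408] 0.43
rot [0.0002 0.0009 0.0015]
[-5.12700167e-01 -2.10568235e-01  1.85315449e+00 -5.69587881e-04
  1.49977632e+00  1.16916203e+00]
{'fovy': 60.63808430141347, 'cx': 323.2698273801546, 'cy': 198.49689132257558, 'view': array([[-1.11566906e-01, -9.93756581e-01,  8.26368412e-04,
        -5.34413637e-02],
       [ 9.55914609e-01, -1.07545687e-01, -2.73241990e-01,
        -3.56073356e-01],
       [ 2.71624898e-01, -2.96948258e-02,  9.61944973e-01,
        -5.62774098e-01],
       [ 0.00000000e+00,  0.00000000e+00,  0.00000000e+00,
         1.00000000e+00]])}
```

```bash
echo '[{"x":-0.0254, "y":-0.427, "z":0.0408, "finger_gap":1}, {"x":-0.0254, "y":-0.427, "z":0.0408, "finger_gap":1}, {"x":-0.0254, "y":-0.427, "z":0.0408, "finger_gap":1}, {"x":-0.0254, "y":-0.427, "z":0.0408, "finger_gap":1}, {"x":-0.0254, "y":-0.427, "z":0.0408, "finger_gap":1}, {"x":-0.0254, "y":-0.427, "z":0.0408, "finger_gap":1}, {"x":-0.0254, "y":-0.427, "z":0.0408, "finger_gap":1}, {"x":-0.0254, "y":-0.427, "z":0.0408, "finger_gap":1}, {"x":-0.0254, "y":-0.427, "z":0.0408, "finger_gap":1}]' > rows.txt && python3 -m jog rows.txt
python3 - <<'E'
from h import *
p=optics.camera_params('wrist');o=get_obs();im,d=optics.camera('wrist');cv2.imwrite('pics/w1.png',im);np.save('pics/w1.npy',d)
P=pts(d,p);hsv=cv2.cvtColor(im,cv2.COLOR_BGR2HSV)
m=((hsv[...,0]<8)|(hsv[...,0]>172))&(hsv[...,1]>140)&(P[...,2]>.1)&(P[...,2]<.2)&(abs(P[...,1]-.33)<.03)&(abs(P[...,0]-.44)<.03)
q=P[m];t=q[q[:,2]>.144];print(o['eef_pos'],m.sum(),q.mean(0),t.mean(0),(t.min(0)+t.max(0))/2,t.min(0),t.max(0))
print('expected px of TCP down axis at z=.147',proj(np.array([*o['eef_pos'][:2],.147]),p))
E
```

```text
time_s: 2.48
eef_pos: [0.443, 0.3242, 0.2597]
eef_rot: [0.001, 0.998, -0.057, -0.001]
wrist_force: [0.8, -0.8, -0.4]
opening: 0.998
grasp_force: 0.0
[0.44299965 0.32420545 0.25971566] 582 [0.44496505 0.32882681 0.14440629] [0.44345738 0.32907265 0.14757985] [0.44306883 0.32927154 0.14703332] [0.43377792 0.31979555 0.14435499] [0.45235973 0.33874754 0.14971166]
expected px of TCP down axis at z=.147 (np.float64(323.70329236517154), np.float64(192.74432593252226))
```

View pics/w1.png

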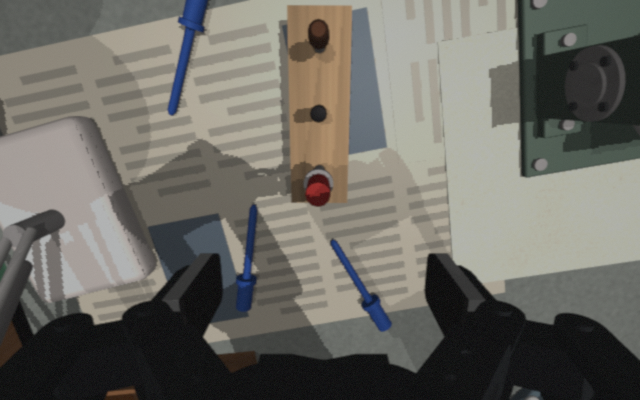

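```bash
python3 go.py .443 .3288 .113 -.1125
echo '[{"y":-0.0045, "z":0.06, "finger_gap":1}, {"y":-0.0045, "z":0.11, "finger_gap":1}, {"y":-0.0045, "z":0.147, "finger_gap":1}, {"y":-0.0045, "z":0.147, "finger_gap":1}]' > rows.txt && python3 -m jog rows.txt
python3 go.py .443 .3288 .113 -.1125
echo '[{"finger_gap":0.6}, {"finger_gap":0.2}, {"finger_gap":0}, {"finger_gap":0}, {"finger_gap":0}, {"finger_gap":0}]' > rows.txt && python3 -m jog rows.txt
```

```text
d [-0.0006 -0.0049  0.1471] 0.147
rot [ 0.0009  0.0005 -0.0023]
time_s: 3.02
eef_pos: [0.4414, 0.3276, 0.1109]
eef_rot: [0.002, 0.998, -0.058, -0.003]
wrist_force: [1.1, 0.5, 0.0]
opening: 0.999
grasp_force: 0.0
d [ 0.0015 -0.0014 -0.0021] 0.003
rot [ 0.0035  0.0054 -0.0026]
time_s: 3.78
eef_pos: [0.4436, 0.3305, 0.1146]
eef_rot: [-0.0, 0.998, -0.056, 0.001]
wrist_force: [-1.2, -1.2, 5.4]
opening: 0.202
grasp_force: 58.4
```

```bash
echo '[{"z":-0.04, "finger_gap":0}, {"z":-0.09, "finger_gap":0}, {"z":-0.14, "finger_gap":0}, {"z":-0.18, "finger_gap":0}, {"z":-0.18, "finger_gap":0}]' > rows.txt && python3 -m jog rows.txt
python3 go.py .5015 .065 .285 -.1125
```

```text
time_s: 4.4
eef_pos: [0.4445, 0.3314, 0.2976]
eef_rot: [-0.002, 0.998, -0.056, 0.003]
wrist_force: [-0.3, 0.3, -0.5]
opening: 0.202
grasp_force: 59.1
d [0.0863 0.2585 0.0121] 0.273
rot [-0.004  -0.0064  0.0006]
```

```bash
echo '[{"x":0.0863, "y":0.2585, "z":0.01, "finger_gap":0}, {"x":0.0863, "y":0.2585, "z":0.01, "finger_gap":0}, {"x":0.0863, "y":0.2585, "z":0.01, "finger_gap":0}, {"x":0.0863, "y":0.2585, "z":0.01, "finger_gap":0}, {"x":0.0863, "y":0.2585, "z":0.01, "finger_gap":0}, {"x":0.0863, "y":0.2585, "z":0.01, "finger_gap":0}, {"x":0.0863, "y":0.2585, "z":0.01, "finger_gap":0}]' > rows.txt && python3 -m jog rows.txt
python3 - <<'E'
from h import *
o=get_obs();print(o['eef_pos'],o['wrist_force'])
z=lambda a,k:cv2.resize(a,None,fx=k,fy=k,interpolation=cv2.INTER_CUBIC)
C=[]
for n in('wrist','side','top'):
    p=optics.camera_params(n);im,d=optics.camera(n);cv2.imwrite(f'pics/{n}2.png',im);np.save(f'pics/{n}2.npy',d);np.save(f'pics/{n}2p.npy',p,allow_pickle=True)
    print(n,proj(np.array([*o['eef_pos'][:2],.15]),p),proj(o['eef_pos']-[0,0,.103],p))
    C.append(im)
c=np.zeros((600,800,3),np.uint8);c[:400,:640]=C[0]
s=C[1][145:245,260:400];c[400:,:280]=z(s,2);s=C[1][180:230,300:360];c[400:,300:540]=z(s,4)
cv2.imwrite('pics/c2.png',np.clip(c*1.4,0,255).astype(np.uint8))
E
```

```text
time_s: 5.28
eef_pos: [0.4991, 0.0647, 0.2825]
eef_rot: [-0.0, 0.998, -0.056, -0.001]
wrist_force: [-0.0, -0.1, -0.9]
opening: 0.201
grasp_force: 59.4
[0.49910011 0.06466348 0.28250172] [-0.03914636 -0.14527538 -0.92010212]
wrist (np.float64(323.9483990063802), np.float64(186.5091945431273)) (np.float64(324.02684147152195), np.float64(196.00287699197884))
side (np.float64(325.96637912566337), np.float64(216.52818866446623)) (np.float64(326.1621300325977), np.float64(207.7685713469049))
top (np.float64(288.4506020580117), np.float64(230.54482461426971)) (np.float64(287.69747924624687), np.float64(228.99893922603474))
```

View pics/c2.png

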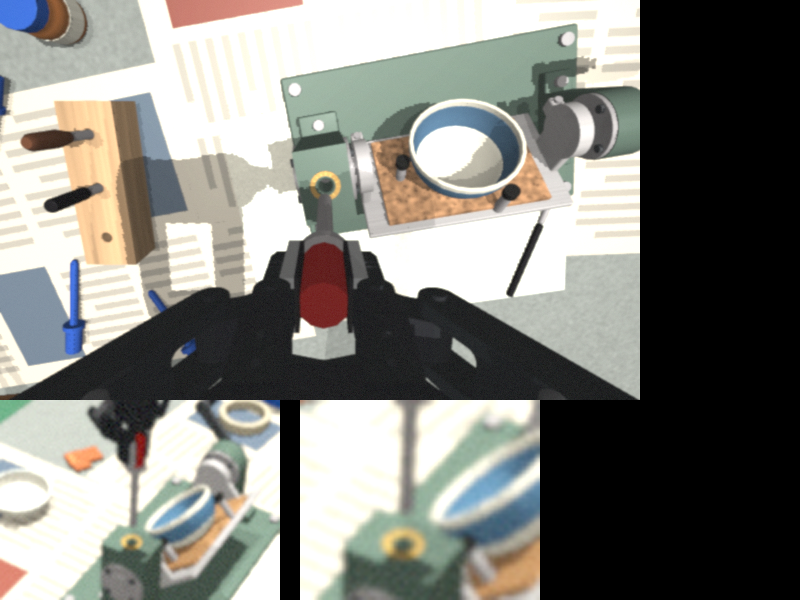

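Run:
```python
from h import *
im=cv2.imread('pics/wrist2.png')[160:260,285:365]
c=cv2.resize(im,None,fx=6,fy=6,interpolation=cv2.INTER_CUBIC)
cv2.imwrite('pics/c3.png',np.clip(c*1.4,0,255).astype(np.uint8))
im=cv2.imread('pics/wrist2.png');hsv=cv2.cvtColor(im,cv2.COLOR_BGR2HSV)
m=np.zeros((400,640),np.uint8);s=np.s_[168:205,305:345];m[s]=((hsv[s][...,0]>15)&(hsv[s][...,0]<32)&(hsv[s][...,1]>100))*255
cs=max(cv2.findContours(m,cv2.RETR_EXTERNAL,cv2.CHAIN_APPROX_NONE)[0],key=len);print((m>0).sum(),cv2.boundingRect(cs),cv2.fitEllipse(cs))
```

```text
303 (310, 171, 31, 28) ((325.0434875488281, 185.25428771972656), (26.33379554748535, 27.18050765991211), 92.58616638183594)
```

View pics/c3.png

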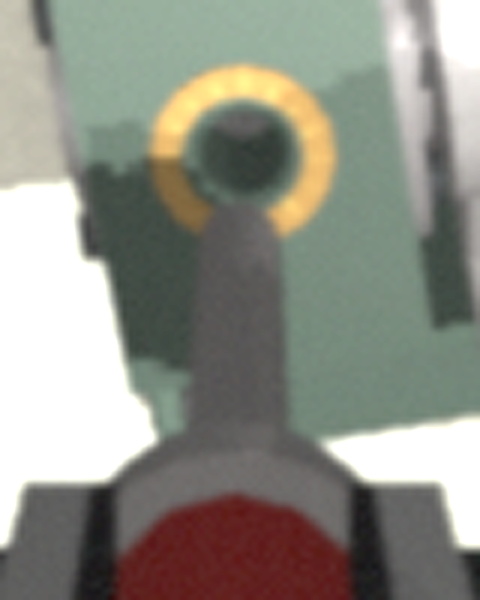

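```bash
python3 - <<'E'
from h import *
p=np.load('pics/wrist2p.npy',allow_pickle=True).item()
print('hole',px_z(325.1,185.25,.15,p),'tip',px_z(324.5,196.5,.1795,p),px_z(324.5,196.5,.1825,p), 'ring mid side',px_z(325.4,215.4,.15,optics.camera_params('side')))
E
python3 go.py .4995 .0638 .245 -.1125
```

```text
hole [0.50006091 0.06359447 0.15      ] tip [0.49867678 0.06435526 0.1795    ] [0.49950893 0.06427264 0.1825    ] ring mid side [0.50258496 0.06209687 0.15      ]
d [0.0003 0.0013 0.0382] 0.038
rot [-0.0002  0.0005  0.0022]
```

```bash
echo '[{"x":0.001, "y":0.0006, "z":0.015, "finger_gap":0}, {"x":0.001, "y":0.0006, "z":0.025, "finger_gap":0}, {"x":0.001, "y":0.0006, "z":0.03, "finger_gap":0}, {"x":0.001, "y":0.0006, "z":0.035, "finger_gap":0}, {"x":0.001, "y":0.0006, "z":0.039, "finger_gap":0}]' > rows.txt && python3 -m jog rows.txt
python3 -c "
from h import *
im,d=optics.camera('wrist');c=cv2.resize(im[130:270,245:405],None,fx=4,fy=4,interpolation=cv2.INTER_CUBIC);cv2.imwrite('pics/c4.png',np.clip(c*1.4,0,255).astype(np.uint8));print(get_obs()['wrist_force'])"
```

```text
time_s: 6.05
eef_pos: [0.5007, 0.0632, 0.2443]
eef_rot: [-0.0, 0.998, -0.056, 0.0]
wrist_force: [-0.4, 0.2, -0.7]
opening: 0.204
grasp_force: 59.4
[ 0.37963652 -0.37141733 -2.69972792]
```

View pics/c4.png

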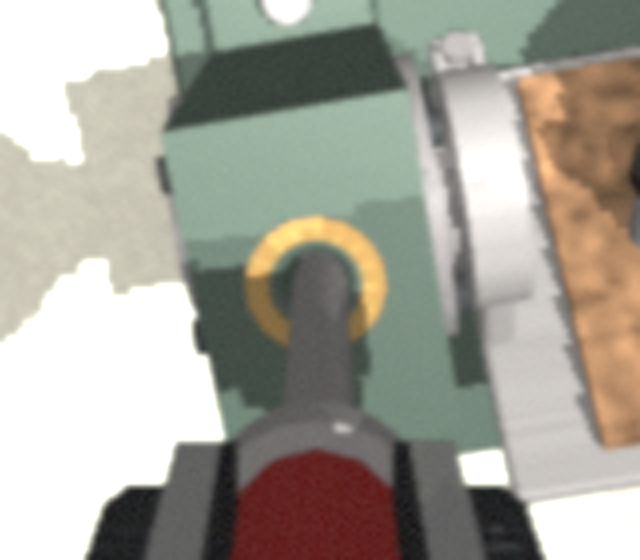

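```bash
echo '[{"z":0.003, "finger_gap":0}, {"z":0.007, "finger_gap":0}, {"z":0.011, "finger_gap":0}, {"z":0.011, "finger_gap":0}]' > rows.txt && python3 -m jog rows.txt
```

```text
time_s: 6.6
eef_pos: [0.5006, 0.0633, 0.2331]
eef_rot: [-0.0, 0.998, -0.056, -0.0]
wrist_force: [0.1, 0.0, -1.2]
opening: 0.2
grasp_force: 59.4
```

```bash
echo '[{"z":0.004, "finger_gap":0}, {"z":0.008, "finger_gap":0}, {"z":0.012, "finger_gap":0}, {"z":0.012, "finger_gap":0}]' > rows.txt && python3 -m jog rows.txt
echo '[{"z":0.0015, "finger_gap":0}, {"z":0.0025, "finger_gap":0}]' > rows.txt && python3 -m jog rows.txt
```

```text
time_s: 7.1
eef_pos: [0.5006, 0.0633, 0.2211]
eef_rot: [-0.0, 0.998, -0.056, -0.0]
wrist_force: [1.1, -0.3, -1.7]
opening: 0.202
grasp_force: 59.3
time_s: 7.35
eef_pos: [0.5008, 0.0632, 0.2191]
eef_rot: [-0.0, 0.998, -0.056, 0.0]
wrist_force: [0.2, 0.2, -0.3]
opening: 0.205
grasp_force: 59.3
```

```bash
echo '[{"z":0.001, "finger_gap":0}, {"z":0.002, "finger_gap":0}, {"z":0.002, "finger_gap":0}]' > rows.txt && python3 -m jog rows.txt
echo '[{"finger_gap":0.4}, {"finger_gap":0.6}, {"finger_gap":0.8}, {"finger_gap":0.8}]' > rows.txt && python3 -m jog rows.txt
echo '[{"z":-0.05, "finger_gap":0.8}, {"z":-0.1, "finger_gap":0.8}, {"z":-0.1, "finger_gap":0.8}]' > rows.txt && python3 -m jog rows.txt
python3 - <<'E'
from h import *
p=optics.camera_params('wrist');im,d=optics.camera('wrist');P=pts(d,p);hsv=cv2.cvtColor(im,cv2.COLOR_BGR2HSV);cv2.imwrite('pics/w5.png',im)
for n in('wrist','top','side'):
    if n!='wrist':p=optics.camera_params(n);im,d=optics.camera(n);P=pts(d,p);hsv=cv2.cvtColor(im,cv2.COLOR_BGR2HSV)
    m=((hsv[...,0]<8)|(hsv[...,0]>172))&(hsv[...,1]>140)&(P[...,2]>.15)&(abs(P[...,1]-.064)<.04)&(abs(P[...,0]-.5)<.04)
    if m.sum():print(n,m.sum(),P[m].mean(0),P[m].max(0),P[m].min(0))
E
```

```text
time_s: 7.72
eef_pos: [0.5009, 0.0632, 0.2175]
eef_rot: [0.0, 0.998, -0.056, 0.0]
wrist_force: [0.3, 0.9, 3.6]
opening: 0.203
grasp_force: 59.8
time_s: 8.22
eef_pos: [0.5005, 0.0632, 0.2169]
eef_rot: [0.0, 0.998, -0.056, -0.0]
wrist_force: [1.0, 0.3, 0.2]
opening: 0.799
grasp_force: 0.0
time_s: 8.6
eef_pos: [0.5029, 0.063, 0.3218]
eef_rot: [0.0, 0.998, -0.056, 0.004]
wrist_force: [0.5, 0.1, -1.5]
opening: 0.803
grasp_force: 0.0
wrist 841 [0.50223016 0.06881101 0.24573474] [0.5093198  0.07873417 0.25240028] [0.49009037 0.0594157  0.21997721]
top 11 [0.49374728 0.06695282 0.24564098] [0.49692552 0.07157595 0.25218566] [0.49121803 0.06241415 0.23291898]
side 68 [0.49615843 0.07521413 0.23732934] [0.5061031  0.08083141 0.25120396] [0.49045092 0.0627638  0.21713194]
```

View pics/w5.png

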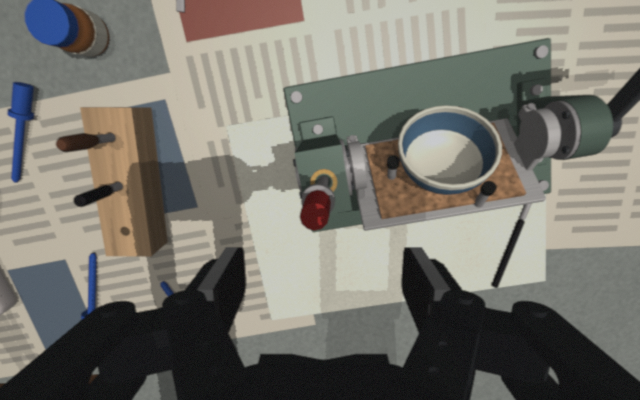

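```bash
python3 go.py .61 -.25 .29 .0625
```

```text
d [0.1443 0.299  0.0258] 0.333
rot [-1.000e-04  1.500e-03 -1.747e-01]
```

```bash
echo '[{"x":0.144, "y":0.299, "z":0.025, "drz":-0.175, "finger_gap":0.5}, {"x":0.144, "y":0.299, "z":0.025, "drz":-0.175, "finger_gap":0}, {"x":0.144, "y":0.299, "z":0.025, "drz":-0.175, "finger_gap":0}, {"x":0.144, "y":0.299, "z":0.025, "drz":-0.175, "finger_gap":0}, {"x":0.144, "y":0.299, "z":0.025, "drz":-0.175, "finger_gap":0}, {"x":0.144, "y":0.299, "z":0.025, "drz":-0.175, "finger_gap":0}, {"x":0.144, "y":0.299, "z":0.025, "drz":-0.175, "finger_gap":0}, {"x":0.144, "y":0.299, "z":0.025, "drz":-0.175, "finger_gap":0}]' > rows.txt && python3 -m jog rows.txt
python3 - <<'E'
from h import *
o=get_obs();p=optics.camera_params('wrist');im,d=optics.camera('wrist');P=pts(d,p);cv2.imwrite('pics/w6.png',im)
for x,y in((.61,-.25),):print(o['eef_pos'],proj(np.array([x,y,.165]),p))
m=(P[...,2]>.13)&(P[...,2]<.2)&(P[...,1]<-.19)&(P[...,1]>-.32)&(P[...,0]>.4)&(P[...,0]<.7)
q=P[m];print(q.min(0),q.max(0))
for lo in np.arange(-.31,-.19,.01):
    k=q[(q[:,1]>lo)&(q[:,1]<lo+.01)]
    if len(k):print('  ',lo.round(3),len(k),np.median(k,0).round(4),k.min(0).round(4),k.max(0).round(4))
E
```

```text
time_s: 9.75
eef_pos: [0.6097, -0.2488, 0.2907]
eef_rot: [-0.001, 0.999, 0.032, -0.001]
wrist_force: [-0.4, 0.0, -0.1]
opening: -0.0
grasp_force: 0.0
[ 0.60969219 -0.24881268  0.29072594] (np.float64(325.8544370024728), np.float64(188.35226080769135))
[ 0.53961786 -0.30722762  0.13017327] [ 0.58929159 -0.2277516   0.17206886]
   -0.31 109 [ 0.5817 -0.3041  0.1617] [ 0.5743 -0.3072  0.1535] [ 0.5866 -0.3002  0.1662]
   -0.3 217 [ 0.5824 -0.2942  0.166 ] [ 0.5714 -0.2994  0.157 ] [ 0.5892 -0.2901  0.1697]
   -0.29 277 [ 0.5824 -0.285   0.1668] [ 0.571 -0.29   0.157] [ 0.5893 -0.28    0.1699]
   -0.28 278 [ 0.5819 -0.275   0.1669] [ 0.5707 -0.28    0.1572] [ 0.5888 -0.27    0.1697]
   -0.27 276 [ 0.5813 -0.265   0.1667] [ 0.5694 -0.27    0.157 ] [ 0.5879 -0.26    0.1708]
   -0.26 272 [ 0.5807 -0.255   0.1669] [ 0.5691 -0.26    0.1575] [ 0.5876 -0.25    0.1704]
   -0.25 259 [ 0.5799 -0.2452  0.1665] [ 0.568  -0.25    0.1558] [ 0.5867 -0.24    0.1694]
   -0.24 420 [ 0.5756 -0.2344  0.1655] [ 0.5396 -0.24    0.1302] [ 0.5881 -0.23    0.1721]
   -0.23 65 [ 0.5816 -0.2291  0.1682] [ 0.5602 -0.23    0.1525] [ 0.588  -0.2278  0.1715]
```

View pics/w6.png

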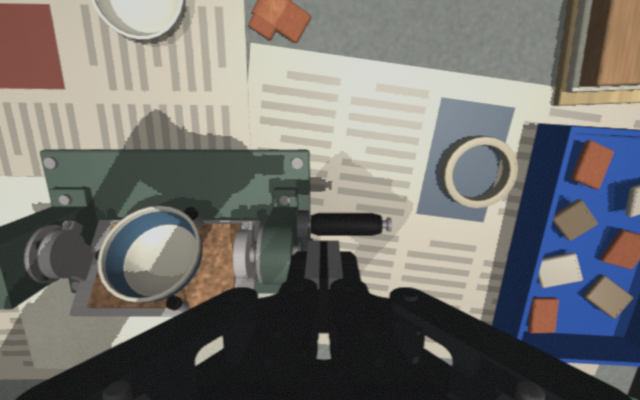

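```bash
python3 go.py .614 -.275 .14 .0625
echo '[{"x":0.002, "y":0.026, "z":0.04, "finger_gap":0}, {"x":0.002, "y":0.026, "z":0.09, "finger_gap":0}, {"x":0.002, "y":0.026, "z":0.13, "finger_gap":0}, {"x":0.002, "y":0.026, "z":0.15, "finger_gap":0}, {"x":0.002, "y":0.026, "z":0.15, "finger_gap":0}]' > rows.txt && python3 -m jog rows.txt
echo '[{"x":-0.003, "finger_gap":0}, {"x":-0.006, "finger_gap":0}, {"x":-0.009, "finger_gap":0}, {"x":-0.012, "finger_gap":0}]' > rows.txt && python3 -m jog rows.txt
```

```text
d [0.0025 0.0268 0.1514] 0.154
rot [-0.0011  0.001   0.0015]
time_s: 10.42
eef_pos: [0.6134, -0.2745, 0.1411]
eef_rot: [-0.001, 0.999, 0.032, -0.001]
wrist_force: [-0.5, -0.8, 0.8]
opening: 0.002
grasp_force: 0.0
time_s: 10.92
eef_pos: [0.6019, -0.2768, 0.1426]
eef_rot: [0.0, 1.0, 0.031, 0.0]
wrist_force: [-0.2, 0.2, 0.2]
opening: -0.001
grasp_force: 0.0
```

```bash
cat > chk.py <<'E'
from h import *
import sys
F=[];n='side';p=optics.camera_params(n)
im,d=optics.camera(n);P=pts(d,p);hsv=cv2.cvtColor(im,cv2.COLOR_BGR2HSV)
m=((hsv[...,0]<8)|(hsv[...,0]>172))&(hsv[...,1]>130)&(P[...,2]>.15)&(abs(P[...,1]-.068)<.04)&(abs(P[...,0]-.5)<.04)
o=get_obs();f=o['wrist_force'];top=np.percentile(P[m][:,2],95) if m.sum()>5 else 0
print(o['time_s'],'pos',o['eef_pos'].round(4),'F',f.round(1),'red',m.sum(),'top',round(float(top),4))
sys.exit(int(top<.235 or abs(f[0])>7))
E
python3 chk.py && echo '[{"x":-0.003, "finger_gap":0}, {"x":-0.006, "finger_gap":0}, {"x":-0.009, "finger_gap":0}, {"x":-0.012, "finger_gap":0}]' > rows.txt && python3 -m jog rows.txt && python3 chk.py && echo '[{"x":-0.003, "finger_gap":0}, {"x":-0.006, "finger_gap":0}, {"x":-0.009, "finger_gap":0}, {"x":-0.012, "finger_gap":0}]' > rows.txt && python3 -m jog rows.txt && python3 chk.py
```

```text
10.975 pos [ 0.6015 -0.2768  0.1423] F [ 0.4 -0.2 -0.8] red 83 top 0.2503
time_s: 11.48
eef_pos: [0.59, -0.2775, 0.1422]
eef_rot: [0.0, 1.0, 0.031, 0.0]
wrist_force: [3.6, -0.6, 1.5]
opening: 0.002
grasp_force: 1.7
11.525 pos [ 0.5895 -0.2775  0.142 ] F [ 2.8 -0.2  0.4] red 87 top 0.2499
time_s: 12.02
eef_pos: [0.5777, -0.2782, 0.142]
eef_rot: [0.0, 1.0, 0.031, -0.0]
wrist_force: [3.8, -0.8, 1.1]
opening: -0.001
grasp_force: 1.6
12.075 pos [ 0.5774 -0.2782  0.1419] F [ 2.9 -1.4 -0.2] red 83 top 0.2505
```

```bash
echo '[{"x":-0.003, "finger_gap":0}, {"x":-0.006, "finger_gap":0}, {"x":-0.009, "finger_gap":0}, {"x":-0.012, "finger_gap":0}]' > rows.txt && python3 -m jog rows.txt |grep force && python3 chk.py && echo '[{"x":-0.003, "finger_gap":0}, {"x":-0.006, "finger_gap":0}, {"x":-0.009, "finger_gap":0}, {"x":-0.011, "finger_gap":0}]' > rows.txt && python3 -m jog rows.txt |grep wr&& python3 chk.py && echo '[{"x":-0.003, "finger_gap":0}, {"x":-0.006, "finger_gap":0}, {"x":-0.009, "finger_gap":0}, {"x":-0.011, "finger_gap":0}]' > rows.txt && python3 -m jog rows.txt |grep wr&& python3 chk.py && echo '[{"x":-0.003, "finger_gap":0}, {"x":-0.006, "finger_gap":0}, {"x":-0.009, "finger_gap":0}, {"x":-0.011, "finger_gap":0}]' > rows.txt && python3 -m jog rows.txt |grep wr&& python3 chk.py
```

```text
wrist_force: [2.8, -0.8, 1.9]
grasp_force: 0.3
12.625 pos [ 0.5656 -0.2789  0.1422] F [ 3.  -0.3  2.7] red 83 top 0.2507
wrist_force: [3.6, -0.6, 2.3]
13.175 pos [ 0.5546 -0.2795  0.1419] F [2.8 0.4 2.2] red 83 top 0.25
wrist_force: [3.5, -0.2, 1.1]
13.725 pos [ 0.5435 -0.2803  0.1419] F [ 3.1 -0.5  2.1] red 81 top 0.2495
wrist_force: [3.1, -0.9, 1.9]
14.275 pos [ 0.5326 -0.2809  0.1419] F [ 2.3 -0.2  1.1] red 83 top 0.2505
```

```bash
echo '[{"x":-0.003, "finger_gap":0}, {"x":-0.006, "finger_gap":0}, {"x":-0.009, "finger_gap":0}, {"x":-0.011, "finger_gap":0}]' > rows.txt && python3 -m jog rows.txt |grep wr && python3 chk.py && echo '[{"x":-0.003, "finger_gap":0}, {"x":-0.006, "finger_gap":0}, {"x":-0.009, "finger_gap":0}, {"x":-0.011, "finger_gap":0}]' > rows.txt && python3 -m jog rows.txt |grep wr&& python3 chk.py && echo '[{"x":-0.003, "z":0.001, "finger_gap":0}, {"x":-0.006, "z":0.002, "finger_gap":0}, {"x":-0.009, "z":0.002, "finger_gap":0}, {"x":-0.011, "z":0.002, "finger_gap":0}]' > rows.txt && python3 -m jog rows.txt |grep wr&& python3 chk.py
```

```text
wrist_force: [3.2, 0.6, 1.3]
14.825 pos [ 0.5216 -0.2816  0.1419] F [ 2.6 -1.2  0.8] red 83 top 0.2505
wrist_force: [2.9, 0.2, -0.1]
15.375 pos [ 0.5107 -0.2823  0.1419] F [ 2.8 -1.   0. ] red 71 top 0.2353
wrist_force: [4.1, 0.3, -1.5]
15.925 pos [ 0.4998 -0.283   0.14  ] F [ 3.4 -0.8  0.2] red 80 top 0.2006
```

```bash
echo '[{"x":-0.001, "finger_gap":0}, {"x":-0.002, "finger_gap":0}, {"x":-0.002, "finger_gap":0}]' > rows.txt && python3 -m jog rows.txt |grep wr && python3 chk.py ; echo '[{"x":-0.001, "finger_gap":0}, {"x":-0.001, "finger_gap":0}]' > rows.txt && python3 -m jog rows.txt |grep wr; python3 chk.py
```

```text
wrist_force: [3.8, 0.5, 0.4]
16.35 pos [ 0.4981 -0.2831  0.14  ] F [3.5 0.5 0.2] red 88 top 0.2007
wrist_force: [3.9, 1.2, -0.6]
16.65 pos [ 0.4972 -0.2832  0.14  ] F [ 5.1  0.9 -0.3] red 83 top 0.2003
```

```bash
cat > f.py <<'E'
from bench import get_obs
import sys
o=get_obs();print(o['time_s'],o['eef_pos'].round(4),o['wrist_force'].round(1));sys.exit(int(o['wrist_force'][0]>7.5))
E
for i in 1; do echo '[{"x":-0.001, "finger_gap":0}, {"x":-0.001, "finger_gap":0}]' > rows.txt && python3 -m jog rows.txt >/dev/null; python3 f.py && echo '[{"x":-0.001, "finger_gap":0}, {"x":-0.001, "finger_gap":0}]' > rows.txt && python3 -m jog rows.txt >/dev/null; python3 f.py && echo '[{"x":-0.001, "finger_gap":0}, {"x":-0.001, "finger_gap":0}]' > rows.txt && python3 -m jog rows.txt>/dev/null; python3 f.py; done
```

```text
16.9 [ 0.4962 -0.2832  0.14  ] [ 4.4  0.5 -0.6]
17.15 [ 0.4953 -0.2833  0.1401] [ 5.7  0.3 -0.5]
17.4 [ 0.4943 -0.2834  0.1401] [ 4.9  0.3 -0.2]
```

```bash
echo '[{"x":-0.001, "finger_gap":0}, {"x":-0.001, "finger_gap":0}]' > rows.txt && python3 -m jog rows.txt >/dev/null; python3 f.py && echo '[{"x":-0.001, "finger_gap":0}, {"x":-0.001, "finger_gap":0}]' > rows.txt && python3 -m jog rows.txt >/dev/null && python3 f.py && echo '[{"x":-0.001, "finger_gap":0}, {"x":-0.001, "finger_gap":0}]' > rows.txt && python3 -m jog rows.txt>/dev/null && python3 f.py && echo '[{"x":-0.001, "finger_gap":0}, {"x":-0.001, "finger_gap":0}]' > rows.txt && python3 -m jog rows.txt>/dev/null && python3 f.py
```

```text
17.65 [ 0.4935 -0.2834  0.1401] [ 5.9  0.9 -0.6]
17.9 [ 0.4929 -0.2835  0.1403] [ 6.9  1.5 -0.5]
18.15 [ 0.4923 -0.2835  0.1405] [ 8.6  0.9 -0.4]
```

```bash
echo '[{"x":-0.001, "finger_gap":0}, {"x":-0.001, "finger_gap":0}]' > rows.txt && python3 -m jog rows.txt >/dev/null; python3 f.py ; echo '[{"x":-0.001, "finger_gap":0}, {"x":-0.001, "finger_gap":0}]' > rows.txt && python3 -m jog rows.txt >/dev/null ; python3 f.py;  python3 chk.py
```

```text
18.4 [ 0.4918 -0.2836  0.1407] [10.7  2.2 -1.1]
18.65 [ 0.4913 -0.2836  0.1408] [13.2  2.3 -0.7]
18.7 pos [ 0.4913 -0.2836  0.1409] F [12.6  1.8  0.1] red 86 top 0.2011
```

```bash
echo '[{"finger_gap":0}, {"finger_gap":0}]' > rows.txt && python3 -m jog rows.txt >/dev/null; python3 f.py;
echo '[{"x":0.006, "finger_gap":0}, {"x":0.015, "finger_gap":0}, {"x":0.03, "finger_gap":0}, {"x":0.04, "finger_gap":0}, {"x":0.04, "z":-0.06, "finger_gap":0}, {"x":0.04, "z":-0.12, "finger_gap":0}, {"x":0.04, "z":-0.16, "finger_gap":0}, {"x":0.04, "z":-0.16, "finger_gap":0}]' > rows.txt && python3 -m jog rows.txt; python3 go.py .5015 .0637 .3 .0625;python3 go.py .5015 .0637 .25 .0625
```

```text
18.95 [ 0.4913 -0.2837  0.1409] [12.4  2.8 -0.1]
time_s: 19.95
eef_pos: [0.5311, -0.2824, 0.3048]
eef_rot: [0.003, 0.999, 0.032, 0.003]
wrist_force: [-0.1, 0.1, -0.4]
opening: 0.003
grasp_force: 0.0
d [-0.0077 -0.3473  0.0028] 0.347
rot [ 0.0056 -0.0058  0.0006]
d [-0.008  -0.3476  0.0528] 0.352
rot [ 0.0056 -0.0058  0.0006]
```

```bash
echo '[{"x":-0.008, "y":-0.347, "z":0.003, "finger_gap":0}, {"x":-0.008, "y":-0.347, "z":0.003, "finger_gap":0}, {"x":-0.008, "y":-0.347, "z":0.003, "finger_gap":0}, {"x":-0.008, "y":-0.347, "z":0.003, "finger_gap":0}, {"x":-0.008, "y":-0.347, "z":0.003, "finger_gap":0}, {"x":-0.008, "y":-0.347, "z":0.003, "finger_gap":0}, {"x":-0.008, "y":-0.347, "z":0.003, "finger_gap":0}, {"x":-0.008, "y":-0.347, "z":0.003, "finger_gap":0}]' > rows.txt && python3 -m jog rows.txt
python3 chk.py
python3 - <<'E'
from h import *
p=optics.camera_params('wrist');o=get_obs();im,d=optics.camera('wrist');P=pts(d,p);hsv=cv2.cvtColor(im,cv2.COLOR_BGR2HSV)
m=((hsv[...,0]<8)|(hsv[...,0]>172))&(hsv[...,1]>140)&(P[...,2]>.15)&(abs(P[...,1]-.068)<.04)&(abs(P[...,0]-.5)<.04)
q=P[m];t=q[q[:,2]>.197];print(o['eef_pos'],m.sum(),t.mean(0),t.min(0),t.max(0))
E
python3 go.py .5015 .0637 .21 .0625
```

```text
time_s: 20.95
eef_pos: [0.4991, 0.0644, 0.2961]
eef_rot: [0.0, 1.0, 0.032, -0.001]
wrist_force: [0.4, -0.2, 0.2]
opening: -0.003
grasp_force: 0.0
21.0 pos [0.4993 0.0639 0.2963] F [1.1 0.1 0.2] red 83 top 0.2003
[0.49928659 0.06388424 0.29628674] 695 [0.49865343 0.06335372 0.2004456 ] [0.48890688 0.05430702 0.19701442] [0.50774965 0.07275896 0.20261132]
d [0.0022 0.     0.0864] 0.086
rot [ 0.0002  0.001  -0.001 ]
```

```bash
echo '[{"x":-0.0005, "z":0.05, "finger_gap":0}, {"x":-0.0005, "z":0.075, "finger_gap":0}, {"x":-0.0005, "z":0.085, "finger_gap":0}, {"x":-0.0005, "z":0.09, "finger_gap":0}, {"x":-0.0005, "z":0.09, "finger_gap":0}]' > rows.txt && python3 -m jog rows.txt|grep -E 'pos|wr'
echo '[{"z":0.002, "finger_gap":0}, {"z":0.004, "finger_gap":0}, {"z":0.005, "finger_gap":0}]' > rows.txt && python3 -m jog rows.txt|grep -E 'pos|wr'
echo '[{"z":0.001, "finger_gap":0}, {"z":0.002, "finger_gap":0}]' > rows.txt && python3 -m jog rows.txt|grep -E 'pos|wr'
```

```text
eef_pos: [0.4994, 0.0642, 0.2077]
wrist_force: [0.5, -0.1, -0.8]
eef_pos: [0.4988, 0.0646, 0.2021]
wrist_force: [-0.2, 0.9, 0.6]
eef_pos: [0.4988, 0.0646, 0.2]
wrist_force: [-0.4, -0.5, 3.0]
```

Contact; press on in 1 mm steps.

```bash
echo '[{"z":0.001, "finger_gap":0}, {"z":0.002, "finger_gap":0}, {"z":0.002, "finger_gap":0}]' > rows.txt && python3 -m jog rows.txt|grep -E 'pos|wr'
echo '[{"z":0.001, "finger_gap":0}, {"z":0.002, "finger_gap":0}, {"z":0.002, "finger_gap":0}]' > rows.txt && python3 -m jog rows.txt|grep -E 'pos|wr'
echo '[{"z":0.001, "finger_gap":0}, {"z":0.002, "finger_gap":0}, {"z":0.002, "finger_gap":0}]' > rows.txt && python3 -m jog rows.txt|grep -E 'pos|wr'
```

```text
eef_pos: [0.4999, 0.0645, 0.1997]
wrist_force: [-1.3, 0.7, 8.7]
eef_pos: [0.5002, 0.0645, 0.1979]
wrist_force: [0.1, 0.4, 8.7]
eef_pos: [0.5, 0.0644, 0.1955]
wrist_force: [-0.7, -0.4, 7.0]
```

```bash
echo '[{"z":0.001, "finger_gap":0}, {"z":0.002, "finger_gap":0}, {"z":0.002, "finger_gap":0}]' > rows.txt && python3 -m jog rows.txt|grep -E 'pos|wr'
echo '[{"z":0.001, "finger_gap":0}, {"z":0.001, "finger_gap":0}]' > rows.txt && python3 -m jog rows.txt|grep -E 'pos|wr'
echo '[{"z":0.001, "finger_gap":0}, {"z":0.001, "finger_gap":0}]' > rows.txt && python3 -m jog rows.txt|grep -E 'pos|wr'
```

```text
eef_pos: [0.4999, 0.0645, 0.1934]
wrist_force: [1.4, -0.2, 6.2]
eef_pos: [0.4998, 0.0645, 0.1922]
wrist_force: [0.4, -0.8, 4.7]
eef_pos: [0.5001, 0.0645, 0.1921]
wrist_force: [-2.3, 0.4, 10.7]
```

```bash
echo '[{"z":0.0005, "finger_gap":0}, {"z":0.0005, "finger_gap":0}]' > rows.txt && python3 -m jog rows.txt|grep -E 'pos|wr'
echo '[{"z":-0.01, "finger_gap":0}, {"z":-0.05, "finger_gap":0}, {"z":-0.1, "finger_gap":0.3}, {"z":-0.12, "finger_gap":0.3}, {"z":-0.12, "finger_gap":0.3}]' > rows.txt && python3 -m jog rows.txt|grep -E 'pos|wr'
python3 chk.py
python3 - <<'E'
from h import *
p=optics.camera_params('wrist');im,d=optics.camera('wrist');P=pts(d,p);hsv=cv2.cvtColor(im,cv2.COLOR_BGR2HSV);cv2.imwrite('pics/w9.png',im)
m=((hsv[...,0]<8)|(hsv[...,0]>172))&(hsv[...,1]>140)&(P[...,2]>.15)&(abs(P[...,1]-.068)<.04)&(abs(P[...,0]-.5)<.04)
q=P[m];t=q[q[:,2]>.188];print(np.median(t,0),t.min(0),t.max(0))
E
```

```text
eef_pos: [0.5002, 0.0645, 0.1921]
wrist_force: [-3.7, 0.2, 13.6]
eef_pos: [0.4997, 0.0645, 0.3113]
wrist_force: [0.5, -0.6, 0.4]
25.225 pos [0.4988 0.0646 0.3095] F [-0.2 -0.3 -1. ] red 86 top 0.1934
[0.49954343 0.06333861 0.19280704] [0.48957703 0.05424552 0.18806529] [0.50854656 0.07258104 0.19473922]
```

View pics/w9.png

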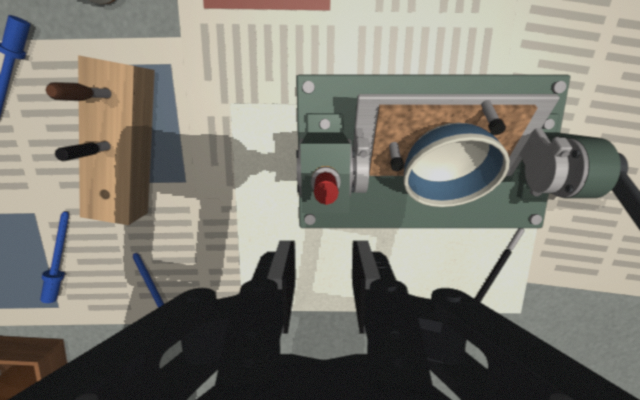

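The pin's collar sits on the pedestal, with the red head at (326,188). The gripper is clear of everything and the other tools have not moved.

```bash
python3 -c "
from bench import workorder;print(workorder.hand_in())"
```

```text
the job is handed in; nothing more can be done
None
```

I handed the job in at about 25 s of the 72 s allowed. The lock pin is through the shaft and pressed home, with its head top at about 193 mm (192 mm is flush). Everything is let go, and the hand-in call returned no verdict.

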